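# Uncover the bath and hold up its tube rack

## Robot

A 6-joint arm with a two-finger parallel gripper is mounted at the origin on the work surface. World frame = base frame: x ahead of the robot, y to its left, z up, the work surface at z = 0. Lengths are in m, angles in rad, forces in N, time in s.
With the tool pointing down it reaches from about 0.35 to 0.85 m from the base axis. Payload 8.1 kg.
Tool frame: the origin (TCP) lies on the front face of the gripper's body, between the roots of the fingers; the fingertips stand 73 mm ahead of it and the grasp point (between the pads) lies 54 mm ahead of it; z points along the fingers, x is the direction in which the jaws open and shut, and the axes are right-handed (so a half turn about z gives the same grasp; the last joint's range is limited). The gripper opens to 85 mm and grips with 20 to 120 N. Pads are 22 mm wide; open, the fingers measure 114 mm over their backs; the gripper's body (76 mm by 85 mm) begins 54 mm behind the grasp point. The pads swing forward as they close: fully open they stand 13 mm farther back than shut.
Start: joints at [1.146, 0.13, 1.488, -0, 1.523, -0.085], TCP at [0.2, 0.566, 0.304] pointing down, gripper open.
Joint ranges: [-2.96, 2.96], [-0.89, 2.26], [0.02, 2.5], [-1.34, 4.48], [0, 2.73], [-2.66, 2.66]. Speed limits (rad/s): [2.39, 2.39, 2.79, 3.14, 3.14, 3.14].

## Interface

Orientations are given as a 3x3 rotation matrix whose columns are the frame's x, y, z axes.
In Python, from bench import r, cams, job_done gives the robot as it stands. The module is installed in compiled form; this text tells all that it offers.
- The arm moves only by the tool drive_tool, never from a script. Its argument "rows" is a list of rows, each an object with "jaw": the opening, from -1 (shut) to 1 (fully open); "linear": the shift along the tool's x, y, z each as a share of 15 cm, from -1 to 1, a list of three; "turn": the turn, a rotation vector about the tool's x, y, z each as a share of 360 degrees, from -1 to 1, a list of three. A call has 1 to 5 rows; each row is the pose to reach, as a shift and turn from the pose commanded when the call began, along the tool's axes at that moment, turning the shorter way round; what a row does not reach only later rows make up. A row lasts 1/12 s, in which the tool goes at most 41.7 mm and 7.16 degrees, less where a joint would pass 70% of its speed; a pose out of reach is approached as far as the arm can. A call with a number of a shift or a turn outside -1 to 1 is refused whole. A call with a gripper value outside its range is refused whole. The fingers move at their own pace and stop on an object; "grip_force" is the grip in N (left out, the last holds). Time passes only in rows, so rows that repeat a pose let the fingers close. It gives the time, the measured TCP pose, the force and the opening at its end, in the units of the state.
- r.get_state(): the state, without advancing time (a new reading comes with each control period).
- cams.snapshot(name): name is "scene" or "top" or "wrist"; returns a dict with "img" (420x560x3 uint8, red, green, blue), "fov_y" (degrees; the focal length in pixels is half the picture's height over the tangent of half this angle, whatever the lens; pixels are square), "cx", "cy" (the principal point, pixels), "k1" (the pictures are not rectified: a ray, as slopes to the right and down, at radius r is drawn at 1 + k1 r^2 times it, then the intrinsics apply), "pose" (4x4, takes a point from camera to world coordinates). Camera axes: x right, y down, z forward; pixel columns grow to the right and rows downward; lengths in m; the calibration is good to about 2 mm. A picture is of the moment at which its call begins. There is no depth.
- job_done(): hands the job in, once; it reports no verdict.
The state is a dict: "time_s": time; "qpos": joint angles; "dq": joint speeds; "joint_efforts": joint torques, N m; "tool_pos": TCP position; "eef_rot": TCP orientation; "contact_force": force on the tool from outside, world axes, zero at the start; "moment": the same for the moment, N m; "finger_gap": finger opening in m.
Only numpy, scipy, OpenCV 4.12 (cv2) and the standard library are available. Lean on these libraries where they do the work, as an engineer would, in place of code of your own. Each camera call takes 0.05 s, during which the arm holds its last target. There are 200 camera calls.

## Task

Take the lid off the thermostatic bath and hang it by its handle over both prongs of the lid hanger, letting go of it there, without setting it down on the bench on the way. Then take the tube rack by its handle, lift it out of the well and keep it level and steady in the air above the well, its underside at least 3 cm above the rim. Finish while still holding it there; the tubes must not be tipped, and the other things on the bench stay where they are.

Things in the scene. Friction and masses are not known exactly. Their poses are not given: they have to be found in the camera images.
- bath: White bench-top thermostatic bath with steel deck, 260 x 260 x 130 mm, fixed. Origin: middle of its underside, straight below the middle of the well; z up. The dry well is 120 mm (along x) by 160 mm (along y); rim at z = 130 mm, floor at z = 40 mm. The lid covers it at first.
- lid: Loose raised steel lid, an upside-down tray 150 (x) x 190 (y) x 44 mm high, about 0.3 kg, resting on the deck over the well. Origin: centre of its lower edge plane; z up. On top a black bar handle along y, 144 mm long, 14 mm wide (x), 12 mm high, centre 94 mm above the origin, a post at each end (inner faces 128 mm apart); the gap under the bar is 44 mm high.
- lid_bar (a point): Middle of the lid's bar handle (centre of the bar section); axes as the lid's.
- rack: Blue rack 100 (x) x 140 (y) mm with eight capped tubes fixed in it, about 0.35 kg, standing in the well under the lid (10 mm play). Origin: centre of its underside; z up. Caps reach 78 mm up. Handle: a bar along y, 140 mm long, 12 mm wide (x), 12 mm high, centre 112 mm above the origin (22 mm above the rim at first), a post at each end; gap from caps to bar 28 mm.
- rack_bar (a point): Middle of the rack's handle bar (centre of the bar section); axes as the rack's.
- hanger: Fixed lid hanger: grey base, steel rod, two level round prongs 8 mm thick pointing along its -x, at y = +38 and -38 mm. Origin: on the bench below the resting place; z up. Prong tops at z = 254 mm; tips at x = -40 to -44 mm turn up to z = 266 mm; prongs run back to a crossbar at x = 129 mm (top z = 262 mm). The lid's bar lies across both prongs, which pass through the gap under it.
- hanger_seat (a point): The resting place: midway between the prongs at the height of their tops (z = 254 mm), 40 mm behind the tips; axes as the hanger's. The lid's bar belongs across here, its centre then 6 mm above.
- vial: Bystander, leave alone: small amber vial standing between the bath and the hanger, 32 mm across, 50 mm high
- reagent: Bystander, leave alone: amber reagent bottle, 64 mm across, 150 mm high, far left
- beaker: Bystander, leave alone: glass beaker, 72 mm across, 85 mm high, far left
- tipbox: Bystander, leave alone: orange pipette-tip box 120 x 80 x 55 mm, far right
- jar: Bystander, leave alone: white jar with blue cap, 60 mm across, 70 mm high, far right
- weight: Bystander, leave alone: brass weight with a knob, 30 mm across, 40 mm high, in the middle nearer the robot than the vial
Mind the look-alikes: they are no part of the job. Several things have the shape of the lid; the one meant has the colours described above.

How it is judged:
On the way, in this order (a step that is already met when the one before it is completed fails the run):
1. the lid hangs by its handle on both prongs, let go (x of lid_bar in the frame of hanger between -0.028 and 0.06 m and y of lid_bar in the frame of hanger between -0.03 and 0.03 m and height (world z) of lid_bar between 0.25 and 0.275 m and angle between lid's own z axis and vertical below 0.15 rad and contact force between lid and hanger above 0.5 N and contact force between lid and the arm below 0.1 N and contact force between lid and the fingers below 0.1 N and linear speed of lid below 0.05 m/s), for 0.3 s.
2. the rack is held clear above the well, level and steady (z of rack in the frame of bath above 0.15 m and horizontal distance between rack and bath below 0.05 m and angle between rack's own z axis and vertical below 0.12 rad and linear speed of rack below 0.02 m/s and angular speed of rack below 0.15 rad/s and contact force between rack and the fingers above 1 N and contact force between rack and bath below 0.1 N and contact force between rack and lid below 0.1 N and contact force between rack and hanger below 0.1 N), for 0.3 s.
At the end, for the whole second after the job is handed in: Lid untouched, level (0.15 rad), its bar across both prongs (-28 to +60 mm of the seat along, 30 mm sideways, 250-275 mm high). Rack in the fingers, clear of all else, underside 20 mm or more above the rim, within 50 mm of the well middle, level to 0.12 rad, under 20 mm/s and 0.15 rad/s (all of step 1 and all of step 2); the arm keeps its last pose, push and grip.
It fails at once if the rack is tipped by more than 0.35 rad (angle between rack's own z axis and vertical above 0.35 rad).
It fails at once if a bystander is moved by more than 25 mm (distance of any of vial, reagent, beaker, tipbox, jar, weight from where it was at the start of the episode above 0.025 m).
It fails at once if the lid is dropped or set down on the bench (height (world z) of lid below 0.02 m).
It also fails if it takes over 72 s, if anything falls off the work surface, if the arm or the gripper's body presses on something with over 40 N, if the wrist force passes 120 N, or if a joint passes its speed limit or range.

## Working session

There is one attempt and no reset: what is moved stays moved. The work goes in short steps, Python scripts to look and compute and a tool call to move; the robot and the scene stay as the last step left them, time stands still between calls to the robot, and variables do not carry over. Pictures are saved under pics/ and viewed, about 8 in all and at most 12, crops included, and the job is handed in when it is done.

Besides the shell and the picture viewer there is one more tool, called by a JSON object that holds its "method" and its "body", one argument or row to a line. drive_tool: Moves the arm, as the interface text tells. Shift numbers are shares of 15 cm and turn numbers shares of 360 degrees, none past 1 either way. Its arguments: {"type":"object","properties":{"rows":{"type":"array"},"grip_force":{"type":"number"}},"required":["rows"]}

```bash
mkdir -p pics; cat > h.py <<'E'
import numpy as np, cv2
from bench import r, cams, job_done
def snap(n,fn=None):
    s=cams.snapshot(n)
    if fn: cv2.imwrite('pics/'+fn,s['img'][:,:,::-1])
    return s
def K(s):
    f=s['img'].shape[0]/2/np.tan(np.radians(s['fov_y'])/2)
    return np.array([[f,0,s['cx']],[0,f,s['cy']],[0,0,1.]]),np.array([s['k1'],0,0,0,0.])
def ray(s,u,v):
    k,d=K(s); p=cv2.undistortPoints(np.array([[[u,v]]],float),k,d)[0,0]
    P=np.array(s['pose']); return P[:3,3],P[:3,:3]@np.array([p[0],p[1],1])
def onz(s,u,v,z):
    o,d=ray(s,u,v); return o+d*(z-o[2])/d[2]
def proj(s,p):
    k,d=K(s);P=np.linalg.inv(np.array(s['pose'])); c=P[:3,:3]@np.array(p)+P[:3,3]
    return cv2.projectPoints(c.reshape(1,1,3),np.zeros(3),np.zeros(3),k,d)[0].ravel()
E
python3 - <<'E'
from h import *
for n in('scene','top'):
    s=snap(n,n+'0.png'); print(n,s['fov_y'],s['cx'],s['cy'],s['k1'],np.round(s['pose'],3).tolist())
print(r.get_state())
E
```

```text
scene 43.52164377917959 281.5254655684713 213.64900809623515 0.04425749363478896 [[-0.452, 0.576, -0.681, 1.512], [0.892, 0.272, -0.362, 0.547], [-0.023, -0.771, -0.637, 1.177], [0.0, 0.0, 0.0, 1.0]]
top 48.41159132357801 282.4761591592425 207.76893334620357 -0.08370263353029618 [[0.0, -0.998, 0.062, 0.37], [-1.0, 0.001, 0.015, -0.031], [-0.015, -0.062, -0.998, 1.59], [0.0, 0.0, 0.0, 1.0]]
{'time_s': 0.1, 'qpos': array([ 1.14555585e+00,  1.31086466e-01,  1.48916572e+00,  2.63252017e-05,
        1.52302059e+00, -8.53717976e-02]), 'dq': array([ 0.00082967, -0.00145852, -0.00113419, -0.00099182,  0.00069267,
        0.00045653]), 'joint_efforts': array([ 7.36818511e-04, -5.70942950e+01, -5.01946342e+01, -2.31998829e-04,
        7.96395616e-03,  1.24004841e-04]), 'tool_pos': array([0.19981772, 0.56535034, 0.30295131]), 'eef_rot': array([[ 3.33363895e-01,  9.42797963e-01, -7.17072995e-04],
       [ 9.42796754e-01, -3.33364624e-01, -1.51964708e-03],
       [-1.67176694e-03, -1.69458620e-04, -9.99998588e-01]]), 'contact_force': array([-0.56610412, -0.32272495,  0.4925186 ]), 'moment': array([ 0.02972332,  0.00453525, -0.04793263]), 'finger_gap': 0.08528841483206329}
```

View pics/top0.png

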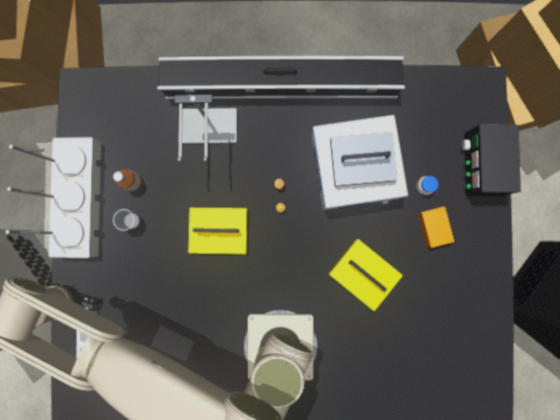

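View pics/scene0.png

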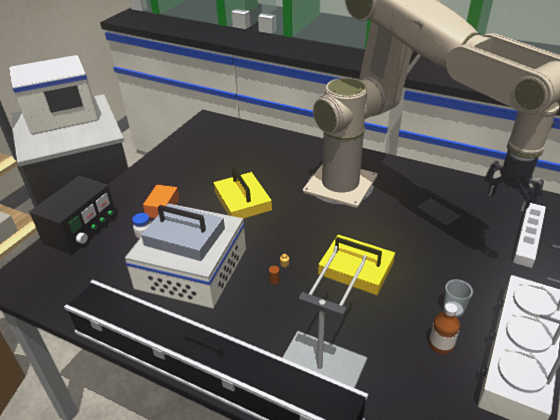

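The top view has three lid shapes: steel-grey on the white bath at (366,158), and yellow ones at (218,230) and (366,274). The steel one on the bath fits the description. The hanger's prongs are at columns 181 and 206, rows ~100–160, with the vial and weight at (280,184) and (281,208). Next I'll confirm with a crop and measure.

```bash
python3 - <<'E'
from h import *
s=snap('top'); im=s['img']
a=cv2.resize(im[110:215,305:415],None,fx=3.6,fy=3.6,interpolation=cv2.INTER_CUBIC)
b=cv2.resize(im[85:190,165:275],None,fx=3.6,fy=3.6,interpolation=cv2.INTER_CUBIC)
cv2.imwrite('pics/crop1.png',np.hstack([a,b])[:,:,::-1])
# lid bar: dark pixels in lid region
g=im.max(2); m=np.zeros(g.shape,np.uint8); m[140:178,334:394]=(g[140:178,334:394]<60)
n,l,st,c=cv2.connectedComponentsWithStats(m)
for i in range(1,n):
    if st[i,4]>20:
        ys,xs=np.where(l==i); box=cv2.minAreaRect(np.c_[xs,ys].astype(np.float32)); print('bar',st[i],box)
# bath white outline
hsv=cv2.cvtColor(im,cv2.COLOR_RGB2HSV)
w=((hsv[...,2]>170)&(hsv[...,1]<40)).astype(np.uint8); w2=np.zeros_like(w); w2[108:215,305:412]=w[108:215,305:412]
n,l,st,c=cv2.connectedComponentsWithStats(w2)
i=1+np.argmax(st[1:,4]); ys,xs=np.where(l==i); print('bath',cv2.minAreaRect(np.c_[xs,ys].astype(np.float32)),st[i])
bx=cv2.boxPoints(cv2.minAreaRect(np.c_[xs,ys].astype(np.float32)))
for p in bx: print(p,onz(s,*p,.13).round(3))
# prongs: bright columns per row
for y in range(92,166,6):
    row=im[y,170:245].max(1).astype(int); print(y,' '.join(map(str,row[:50])))
E
```

```text
bath ((359.850830078125, 160.81625366210938), (82.56363677978516, 82.87030792236328), 81.17961883544922) [ 313  116   94   92 5938]
[312.57565 126.3762 ] [ 0.719 -0.105  0.13 ]
[394.4659   113.669075] [ 0.761 -0.366  0.13 ]
[407.126   195.25632] [ 0.5   -0.401  0.13 ]
[325.23575 207.96344] [ 0.46  -0.143  0.13 ]
92 39 39 37 41 39 41 36 41 39 39 40 38 42 40 42 50 58 62 61 59 61 62 62 60 56 49 42 44 43 41 41 42 42 43 39 42 41 46 44 41 36 43 42 40 41 39 45 43 42 42
98 108 107 108 102 101 126 134 133 134 135 134 134 136 136 135 137 137 135 136 150 185 211 219 217 199 164 140 137 135 134 136 136 136 135 135 137 136 136 135 135 130 107 84 83 86 86 87 87 85 84
104 76 61 50 53 55 53 53 55 77 135 177 159 99 56 54 57 52 54 52 53 56 55 55 59 64 68 71 71 71 66 60 56 56 62 111 171 187 155 91 58 57 55 58 55 55 57 56 52 56 55
110 78 77 78 79 78 80 79 81 104 157 193 181 171 192 197 199 200 203 201 200 200 201 201 200 201 200 198 188 156 111 85 78 98 132 164 191 196 188 192 201 202 202 203 202 202 201 203 203 203 202
116 79 79 80 78 80 79 77 80 108 161 193 181 176 193 199 199 199 199 199 200 200 199 
[... 835 characters left out ...]
 195 187 155 143 162 172 173 175 174 175 174 176 175 175 175
146 75 75 76 77 75 76 74 82 127 176 189 155 98 75 75 76 76 78 74 78 74 75 75 75 75 77 77 76 77 75 75 77 74 85 140 188 183 137 78 60 66 75 75 74 76 76 76 75 76 74
152 71 75 73 74 74 75 73 88 138 183 188 150 96 75 74 75 77 73 75 76 73 76 75 75 76 75 76 74 74 75 75 76 77 84 140 189 184 134 79 60 70 75 75 76 74 73 73 74 75 75
158 74 72 75 74 74 74 81 115 154 164 139 97 78 74 74 75 72 76 72 75 72 73 72 72 73 75 75 75 74 74 74 74 75 108 158 167 135 84 56 56 67 73 73 72 75 74 73 72 75 75
164 75 74 74 73 74 72 71 72 72 73 73 71 71 72 71 74 71 73 73 72 72 75 72 71 73 71 73 74 72 72 73 74 75 72 74 75 69 59 54 54 67 73 73 75 75 73 75 72 72 74
```

View pics/crop1.png

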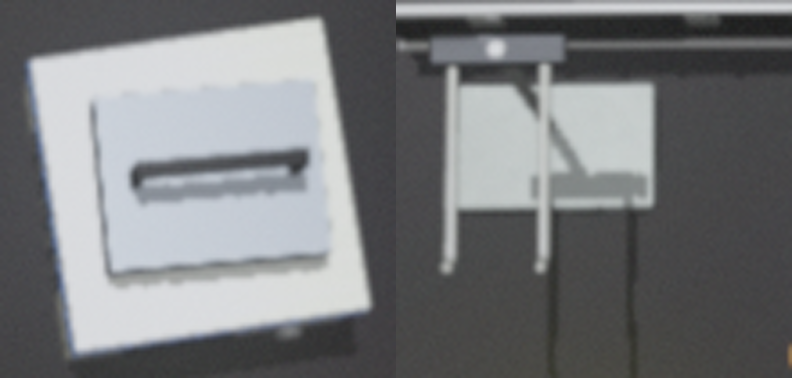

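The crop confirms the steel lid on the white bath (bar at roughly (341,157)–(390,154)). The prong tips are near (179,159) and (205,159).

```bash
python3 - <<'E'
from h import *
s=snap('top'); im=s['img']
g=im.max(2).astype(int)
# bar edges by columns: dark run
sub=g[145:172,338:394]
pts=[]
for x in range(344,389,3):
    col=g[140:172,x]; print(x,col.min(),140+col.argmin(),end=' | ')
m=np.zeros(g.shape,np.uint8); m[140:168,334:394]=(g[140:168,334:394]<100)
n,l,st,c=cv2.connectedComponentsWithStats(m)
for i in range(1,n):
    if st[i,4]>60:
        ys,xs=np.where(l==i); box=cv2.minAreaRect(np.c_[xs,ys].astype(np.float32)); print('\nbar',st[i],box)
        mid=[(x,ys[xs==x].mean()) for x in range(xs.min()+4,xs.max()-4)]
        k=np.polyfit(*np.array(mid).T,1); print(k)
        A=onz(s,xs.min()-.5,np.polyval(k,xs.min()),.228);B=onz(s,xs.max()+.5,np.polyval(k,xs.max()),.228)
        print('ends',A,B,'len',np.linalg.norm(A-B),'mid',(A+B)/2,'yaw of +y dir',np.degrees(np.arctan2(-(A-B)[0],(A-B)[1])))
P={}
for nm,c0,c1 in(('L',174,186),('R',200,212)):
    q=[]
    for y in list(range(103,108))+list(range(146,157)):
        w=np.clip(g[y,c0:c1]-100,0,None); q.append((y,(w*np.arange(c0,c1)).sum()/w.sum()))
    k=np.polyfit(*np.array(q).T,1)
    a=onz(s,np.polyval(k,104),104,.252);b=onz(s,np.polyval(k,155),155,.252);
    e=[g[y,c0:c1].max() for y in range(155,166)]; print(nm,a,b,'yaw',np.degrees(np.arctan2((a-b)[1],(a-b)[0])),e)
    for y in(159,161,162): print(y,onz(s,np.polyval(k,y),y,.262).round(4))
print([int(v) for v in g[88:106,190]],onz(s,193,103,.26))
# scene view: same things
E
```

```text
344 87 158 | 347 91 157 | 350 90 157 | 353 91 156 | 356 89 156 | 359 86 156 | 362 87 156 | 365 86 155 | 368 85 155 | 371 81 155 | 374 85 154 | 377 83 154 | 380 82 154 | 383 76 154 | 386 66 156 | 
bar [342 152  48  10 135] ((365.4882507324219, 156.3677215576172), (5.068902492523193, 47.612266540527344), 84.92039489746094)
[-8.43117409e-02  1.85991734e+02]
ends [ 0.60348784 -0.18458322  0.228     ] [ 0.61546133 -0.32656636  0.228     ] len 0.14248710225396619 mid [ 0.60947459 -0.25557479  0.228     ] yaw of +y dir 4.820370870473105
L [0.75920924 0.29005056 0.252     ] [0.60716425 0.28887574 0.252     ] yaw 0.4427010978617177 [np.int64(186), np.int64(174), np.int64(160), np.int64(165), np.int64(167), np.int64(140), np.int64(95), np.int64(76), np.int64(75), np.int64(74), np.int64(75)]
159 [0.5937 0.2864 0.262 ]
161 [0.5879 0.2864 0.262 ]
162 [0.5849 0.2864 0.262 ]
R [0.75834281 0.21397654 0.252     ] [0.60670983 0.21286068 0.252     ] yaw 0.42163086799901656 [np.int64(178), np.int64(162), np.int64(155), np.int64(166), np.int64(165), np.int64(133), np.int64(88), np.int64(75), np.int64(75), np.int64(74), np.int64(75)]
159 [0.5933 0.211  0.262 ]
161 [0.5874 0.2109 0.262 ]
162 [0.5845 0.2109 0.262 ]
[187, 152, 117, 85, 59, 50, 85, 138, 157, 175, 184, 179, 159, 134, 91, 58, 56, 63] [0.75942507 0.25035893 0.26      ]
```

```bash
cat >> h.py <<'E'
from scipy.spatial.transform import Rotation as Ro
def down(yawdeg):  # tool x at yaw, z down
    a=np.radians(yawdeg); x=np.array([np.cos(a),np.sin(a),0]); z=np.array([0,0,-1.]); return np.c_[x,np.cross(z,x),z]
def plan(wps,dp=2):
    """wps: (grasp-independent TCP pos, yaw). prints the call numbers, chaining from the present pose"""
    st=r.get_state(); p,R=np.array(st['tool_pos']),np.array(st['eef_rot'])
    print('now',p.round(4),'yaw',np.degrees(np.arctan2(R[1,0],R[0,0])).round(2),'tilt',np.degrees(np.arccos(-R[2,2])).round(2),'gap',round(st['finger_gap'],4),'F',st['contact_force'].round(1),'t',round(st['time_s'],2))
    for q,y in wps:
        l=np.round(R.T@(np.array(q)-p)/.15,dp); t=np.round(Ro.from_matrix(R.T@down(y)).as_rotvec()/(2*np.pi),4)
        print('linear',l.tolist(),'turn',t.tolist(),'' if abs(l).max()<=1 else 'TOO FAR',np.linalg.norm(l)*.15/.0417)
        p=p+R@l*.15; R=R@Ro.from_rotvec(t*2*np.pi).as_matrix()
E
python3 - <<'E'
from h import *
a=np.array([.2,.5655,.303]);b=np.array([.61,-.256,.36])
yw=[70.5,40,10,4.8,4.8,4.8]
plan([(a+(b-a)*i/5,yw[i]) for i in range(1,6)])
E
```

```text
now [0.1999 0.5655 0.3032] yaw 70.53 tilt 0.07 gap 0.0854 F [-0.6  0.1  0.1] t 0.2
linear [-0.85, 0.88, -0.07] turn [0.0, 0.0002, 0.0848]  4.408199633066619
linear [-0.28, 1.19, -0.08] turn [0.0, -0.0, 0.0833] TOO FAR 4.406878560273435
linear [0.34, 1.18, -0.08] turn [0.0, -0.0, 0.0145] TOO FAR 4.426653255515154
linear [0.46, 1.13, -0.07] turn [0.0, -0.0, -0.0] TOO FAR 4.395854180767662
linear [0.45, 1.14, -0.08] turn [0.0, -0.0, -0.0] TOO FAR 4.418021869605046
```

```bash
python3 - <<'E'
from h import *
a=np.array([.2,.5655,.303]);b=np.array([.61,-.256,.36])
yw=[70.5,40,10,4.8,4.8,4.8,4.8]
plan([(a+(b-a)*i/6,yw[i]) for i in range(1,7)])
E
```

```text
now [0.1999 0.5655 0.3032] yaw 70.53 tilt 0.07 gap 0.0854 F [-0.6  0.1  0.1] t 0.2
linear [-0.71, 0.73, -0.06] turn [0.0, 0.0002, 0.0848]  3.6694173903040554
linear [-0.23, 1.0, -0.06] turn [0.0, -0.0, 0.0833]  3.6973448144698517
linear [0.28, 0.98, -0.07] turn [0.0, -0.0, 0.0145]  3.6748790156577327
linear [0.38, 0.94, -0.06] turn [0.0, -0.0, -0.0]  3.653514798732265
linear [0.38, 0.95, -0.06] turn [0.0, -0.0, -0.0]  3.686831016462105
linear [0.38, 0.95, -0.07] turn [0.0, -0.0, -0.0]  3.68911154879609
```

{"method": "drive_tool", "body": {
  "rows": [
    {"jaw": 1,"linear": [-0.71,0.73,-0.06],"turn": [0,0,0.085]},
    {"jaw": 1,"linear": [-0.71,0.73,-0.06],"turn": [0,0,0.085]},
    {"jaw": 1,"linear": [-0.71,0.73,-0.06],"turn": [0,0,0.085]},
    {"jaw": 1,"linear": [-0.71,0.73,-0.06],"turn": [0,0,0.085]},
    {"jaw": 1,"linear": [-0.71,0.73,-0.06],"turn": [0,0,0.085]}
  ]
}}

```text
time_s: 0.62
tool_pos: [0.2698, 0.4252, 0.3132]
eef_rot: [[0.774, 0.634, 0.001], [0.634, -0.774, -0.001], [0.0, 0.002, -1.0]]
contact_force: [-0.1, 0.9, -0.6]
finger_gap: 0.0855
```

{"method": "drive_tool", "body": {
  "rows": [
    {"jaw": 1,"linear": [-0.23,1.0,-0.06],"turn": [0,0,0.083]},
    {"jaw": 1,"linear": [-0.23,1.0,-0.06],"turn": [0,0,0.083]},
    {"jaw": 1,"linear": [-0.23,1.0,-0.06],"turn": [0,0,0.083]},
    {"jaw": 1,"linear": [-0.23,1.0,-0.06],"turn": [0,0,0.083]},
    {"jaw": 1,"linear": [-0.23,1.0,-0.06],"turn": [0,0,0.083]}
  ]
}}

```text
time_s: 1.03
tool_pos: [0.3396, 0.2878, 0.3223]
eef_rot: [[0.987, 0.163, 0.002], [0.163, -0.987, -0.001], [0.001, 0.002, -1.0]]
contact_force: [-0.3, -0.3, 0.4]
finger_gap: 0.0851
```

{"method": "drive_tool", "body": {
  "rows": [
    {"jaw": 1,"linear": [0.28,0.98,-0.07],"turn": [0,0,0.0145]},
    {"jaw": 1,"linear": [0.28,0.98,-0.07],"turn": [0,0,0.0145]},
    {"jaw": 1,"linear": [0.28,0.98,-0.07],"turn": [0,0,0.0145]},
    {"jaw": 1,"linear": [0.28,0.98,-0.07],"turn": [0,0,0.0145]},
    {"jaw": 1,"linear": [0.28,0.98,-0.07],"turn": [0,0,0.0145]}
  ]
}}

```text
time_s: 1.45
tool_pos: [0.4063, 0.1505, 0.3328]
eef_rot: [[0.997, 0.081, 0.001], [0.081, -0.997, -0.002], [0.001, 0.002, -1.0]]
contact_force: [-0.6, 0.3, 0.2]
finger_gap: 0.0853
```

{"method": "drive_tool", "body": {
  "rows": [
    {"jaw": 1,"linear": [0.38,0.94,-0.06],"turn": [0,0,0]},
    {"jaw": 1,"linear": [0.38,0.94,-0.06],"turn": [0,0,0]},
    {"jaw": 1,"linear": [0.38,0.94,-0.06],"turn": [0,0,0]},
    {"jaw": 1,"linear": [0.38,0.94,-0.06],"turn": [0,0,0]},
    {"jaw": 1,"linear": [0.38,0.94,-0.06],"turn": [0,0,0]}
  ]
}}

```text
time_s: 1.87
tool_pos: [0.4748, 0.0151, 0.3414]
eef_rot: [[0.997, 0.081, 0.0], [0.081, -0.997, -0.001], [0.0, 0.001, -1.0]]
contact_force: [0.1, 0.6, 0.2]
finger_gap: 0.0856
```

{"method": "drive_tool", "body": {
  "rows": [
    {"jaw": 1,"linear": [0.38,0.95,-0.06],"turn": [0,0,0]},
    {"jaw": 1,"linear": [0.38,0.95,-0.06],"turn": [0,0,0]},
    {"jaw": 1,"linear": [0.38,0.95,-0.06],"turn": [0,0,0]},
    {"jaw": 1,"linear": [0.38,0.95,-0.06],"turn": [0,0,0]},
    {"jaw": 1,"linear": [0.38,0.95,-0.06],"turn": [0,0,0]}
  ]
}}

```text
time_s: 2.28
tool_pos: [0.5434, -0.1221, 0.3497]
eef_rot: [[0.997, 0.081, -0.0], [0.081, -0.997, -0.001], [-0.0, 0.001, -1.0]]
contact_force: [1.3, -0.7, -0.2]
finger_gap: 0.0855
```

{"method": "drive_tool", "body": {
  "rows": [
    {"jaw": 1,"linear": [0.38,0.95,-0.07],"turn": [0,0,0]},
    {"jaw": 1,"linear": [0.38,0.95,-0.07],"turn": [0,0,0]},
    {"jaw": 1,"linear": [0.38,0.95,-0.07],"turn": [0,0,0]},
    {"jaw": 1,"linear": [0.38,0.95,-0.07],"turn": [0,0,0]},
    {"jaw": 1,"linear": [0.38,0.95,-0.07],"turn": [0,0,0]}
  ]
}}

```text
time_s: 2.7
tool_pos: [0.6119, -0.2591, 0.3589]
eef_rot: [[0.997, 0.082, -0.002], [0.082, -0.997, -0.0], [-0.002, -0.0, -1.0]]
contact_force: [1.6, -1.0, -0.5]
finger_gap: 0.0858
```

Wrist camera check of the bar before descending.

```bash
python3 - <<'E'
from h import *
s=snap('wrist','w1.png'); print(s['fov_y'],np.round(s['pose'],3).tolist())
for p in [(.6095,-.2556,.23),(.6035,-.184,.23),(.6155,-.327,.23)]: print(proj(s,p).round(1))
plan([])
E
```

```text
71.62265218506555 [[0.997, 0.079, 0.02, 0.605], [0.081, -0.963, -0.258, -0.193], [-0.001, 0.258, -0.966, 0.429], [0.0, 0.0, 0.0, 1.0]]
[276.6 219.1]
[276.3 114.4]
[276.9 306.4]
now [ 0.6114 -0.2568  0.3591] yaw 4.74 tilt 0.14 gap 0.0851 F [ 0.2  0.4 -0.1] t 2.75
```

View pics/w1.png

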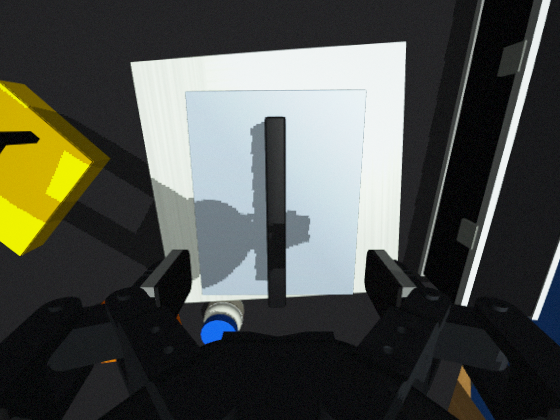

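The wrist view shows the bar at columns 265–287, rows 117–306. That matches the projected ends to about 1 mm, so I'll descend and grip.

{"method": "drive_tool", "body": {
  "rows": [
    {"jaw": 1,"linear": [-0.01,-0.01,0.18],"turn": [0,0,0]},
    {"jaw": 1,"linear": [-0.01,-0.01,0.36],"turn": [0,0,0]},
    {"jaw": 1,"linear": [-0.01,-0.01,0.48],"turn": [0,0,0]},
    {"jaw": 1,"linear": [-0.01,-0.01,0.54],"turn": [0,0,0]},
    {"jaw": 1,"linear": [-0.01,-0.01,0.54],"turn": [0,0,0]}
  ]
}}

```text
time_s: 3.17
tool_pos: [0.6082, -0.2521, 0.2769]
eef_rot: [[0.996, 0.086, -0.004], [0.086, -0.996, 0.003], [-0.004, -0.003, -1.0]]
contact_force: [-0.7, -0.4, 0.7]
finger_gap: 0.0852
```

{"method": "drive_tool", "body": {
  "grip_force": 60,
  "rows": [
    {"jaw": -1,"linear": [0,0,0],"turn": [0,0,0]},
    {"jaw": -1,"linear": [0,0,0],"turn": [0,0,0]},
    {"jaw": -1,"linear": [0,0,0],"turn": [0,0,0]},
    {"jaw": -1,"linear": [0,0,0],"turn": [0,0,0]},
    {"jaw": -1,"linear": [0,0,0],"turn": [0,0,0]}
  ]
}}

```text
time_s: 3.58
tool_pos: [0.6095, -0.2547, 0.2811]
eef_rot: [[0.996, 0.084, 0.002], [0.084, -0.996, -0.001], [0.002, 0.001, -1.0]]
contact_force: [0.3, 1.1, -0.0]
finger_gap: 0.0259
```

{"method": "drive_tool", "body": {
  "rows": [
    {"jaw": -1,"linear": [0,0,0],"turn": [0,0,0]},
    {"jaw": -1,"linear": [0,0,0],"turn": [0,0,0]},
    {"jaw": -1,"linear": [0,0,0],"turn": [0,0,0]},
    {"jaw": -1,"linear": [0,0,0],"turn": [0,0,0]},
    {"jaw": -1,"linear": [0,0,0],"turn": [0,0,0]}
  ]
}}

```text
time_s: 4.0
tool_pos: [0.6096, -0.2547, 0.2808]
eef_rot: [[0.996, 0.084, 0.001], [0.084, -0.996, -0.001], [0.001, 0.001, -1.0]]
contact_force: [1.3, -0.9, 6.2]
finger_gap: 0.0128
```

{"method": "drive_tool", "body": {
  "rows": [
    {"jaw": -1,"linear": [0,0,-0.04],"turn": [0,0,0]},
    {"jaw": -1,"linear": [0,0,-0.12],"turn": [0,0,0]},
    {"jaw": -1,"linear": [0,0,-0.22],"turn": [0,0,0]},
    {"jaw": -1,"linear": [0,0,-0.32],"turn": [0,0,0]},
    {"jaw": -1,"linear": [0,0,-0.4],"turn": [0,0,0]}
  ]
}}

```text
time_s: 4.42
tool_pos: [0.609, -0.2545, 0.3411]
eef_rot: [[0.996, 0.084, -0.001], [0.084, -0.996, 0.0], [-0.001, -0.0, -1.0]]
contact_force: [0.4, 0.3, -3.4]
finger_gap: 0.013
```

{"method": "drive_tool", "body": {
  "rows": [
    {"jaw": -1,"linear": [0,0,0],"turn": [0,0,0]},
    {"jaw": -1,"linear": [0,0,0],"turn": [0,0,0]},
    {"jaw": -1,"linear": [0,0,0],"turn": [0,0,0]}
  ]
}}

```text
time_s: 4.67
tool_pos: [0.6089, -0.2544, 0.3388]
eef_rot: [[0.996, 0.084, -0.001], [0.084, -0.996, 0.001], [-0.001, -0.001, -1.0]]
contact_force: [-0.0, -0.6, -4.2]
finger_gap: 0.0124
```

```bash
python3 - <<'E'
from h import *
s=snap('scene','s2.png')
z=.341
plan([((.57,-.2,z),4),((.535,-.09,z),2.5),((.52,.03,z),1),((.52,.15,z),.4),((.52,.251,z),.4)])
E
```

```text
now [ 0.6088 -0.2543  0.3384] yaw 4.83 tilt 0.13 gap 0.0128 F [-0.3 -0.1 -4.8] t 4.72
linear [-0.23, -0.38, -0.02] turn [-0.0002, 0.0003, 0.0023]  1.5994053291665977
linear [-0.18, -0.75, 0.0] turn [0.0, 0.0, 0.0042]  2.7744518270897354
linear [-0.06, -0.8, 0.0] turn [0.0, 0.0, 0.0041]  2.8857800172851196
linear [0.01, -0.8, 0.0] turn [0.0, 0.0, 0.0017]  2.877922653089153
linear [0.0, -0.68, 0.0] turn [0.0, 0.0, 0.0]  2.4460431654676262
```

View pics/s2.png

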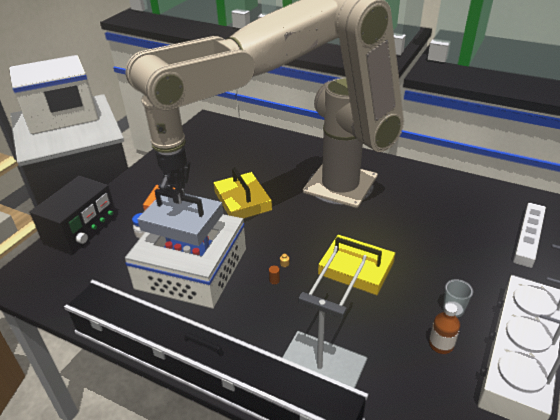

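The lid is held level at about (180,215), clear of the rack, and nothing else has moved. Carry it to in front of the prong tips.

{"method": "drive_tool", "body": {
  "rows": [
    {"jaw": -1,"linear": [-0.02,-0.03,0],"turn": [0,0,0]},
    {"jaw": -1,"linear": [-0.07,-0.1,0],"turn": [0,0,0]},
    {"jaw": -1,"linear": [-0.12,-0.19,-0.01],"turn": [0,0,0.001]},
    {"jaw": -1,"linear": [-0.18,-0.29,-0.01],"turn": [0,0,0.002]},
    {"jaw": -1,"linear": [-0.23,-0.38,-0.01],"turn": [0,0,0.0023]}
  ]
}}

```text
time_s: 5.13
tool_pos: [0.569, -0.1996, 0.3403]
eef_rot: [[0.998, 0.069, -0.002], [0.069, -0.998, 0.001], [-0.002, -0.001, -1.0]]
contact_force: [-0.1, 0.0, -3.5]
finger_gap: 0.013
```

{"method": "drive_tool", "body": {
  "rows": [
    {"jaw": -1,"linear": [-0.04,-0.14,0],"turn": [0,0,0.001]},
    {"jaw": -1,"linear": [-0.08,-0.29,0],"turn": [0,0,0.002]},
    {"jaw": -1,"linear": [-0.12,-0.44,0],"turn": [0,0,0.003]},
    {"jaw": -1,"linear": [-0.15,-0.6,0],"turn": [0,0,0.004]},
    {"jaw": -1,"linear": [-0.18,-0.75,0],"turn": [0,0,0.0042]}
  ]
}}

```text
time_s: 5.55
tool_pos: [0.5341, -0.0888, 0.3405]
eef_rot: [[0.999, 0.043, -0.001], [0.043, -0.999, 0.001], [-0.001, -0.001, -1.0]]
contact_force: [0.0, 0.4, -3.8]
finger_gap: 0.0124
```

{"method": "drive_tool", "body": {
  "rows": [
    {"jaw": -1,"linear": [-0.01,-0.16,0],"turn": [0,0,0.001]},
    {"jaw": -1,"linear": [-0.03,-0.32,0],"turn": [0,0,0.002]},
    {"jaw": -1,"linear": [-0.04,-0.48,0],"turn": [0,0,0.003]},
    {"jaw": -1,"linear": [-0.05,-0.64,0],"turn": [0,0,0.004]},
    {"jaw": -1,"linear": [-0.06,-0.8,0],"turn": [0,0,0.0041]}
  ]
}}

```text
time_s: 5.97
tool_pos: [0.5201, 0.0305, 0.3406]
eef_rot: [[1.0, 0.017, -0.001], [0.017, -1.0, 0.0], [-0.001, -0.0, -1.0]]
contact_force: [1.1, -0.4, -3.9]
finger_gap: 0.0126
```

{"method": "drive_tool", "body": {
  "rows": [
    {"jaw": -1,"linear": [0,-0.16,0],"turn": [0,0,0.001]},
    {"jaw": -1,"linear": [0,-0.32,0],"turn": [0,0,0.0015]},
    {"jaw": -1,"linear": [0.01,-0.48,0],"turn": [0,0,0.0017]},
    {"jaw": -1,"linear": [0.01,-0.64,0],"turn": [0,0,0.0017]},
    {"jaw": -1,"linear": [0.01,-0.8,0],"turn": [0,0,0.0017]}
  ]
}}

```text
time_s: 6.38
tool_pos: [0.5196, 0.1505, 0.3406]
eef_rot: [[1.0, 0.007, -0.001], [0.007, -1.0, -0.0], [-0.001, 0.0, -1.0]]
contact_force: [-0.0, 1.0, -3.3]
finger_gap: 0.0125
```

{"method": "drive_tool", "body": {
  "rows": [
    {"jaw": -1,"linear": [0,-0.16,0],"turn": [0,0,0]},
    {"jaw": -1,"linear": [0,-0.32,0],"turn": [0,0,0]},
    {"jaw": -1,"linear": [0,-0.48,0],"turn": [0,0,0]},
    {"jaw": -1,"linear": [0,-0.6,0],"turn": [0,0,0]},
    {"jaw": -1,"linear": [0,-0.68,0],"turn": [0,0,0]}
  ]
}}

```text
time_s: 6.8
tool_pos: [0.5187, 0.2531, 0.3404]
eef_rot: [[1.0, 0.009, -0.002], [0.009, -1.0, -0.0], [-0.002, 0.0, -1.0]]
contact_force: [0.7, 0.1, -3.0]
finger_gap: 0.0126
```

{"method": "drive_tool", "body": {
  "rows": [
    {"jaw": -1,"linear": [0,0,0],"turn": [0,0,0]},
    {"jaw": -1,"linear": [0,0,0],"turn": [0,0,0]},
    {"jaw": -1,"linear": [0,0,0],"turn": [0,0,0]}
  ]
}}

```text
time_s: 7.05
tool_pos: [0.5196, 0.2505, 0.341]
eef_rot: [[1.0, 0.007, -0.001], [0.007, -1.0, -0.001], [-0.001, 0.001, -1.0]]
contact_force: [0.4, -0.4, -3.0]
finger_gap: 0.0128
```

```bash
python3 - <<'E'
from h import *
s=snap('scene'); im=s['img']
cv2.imwrite('pics/s3.png',cv2.resize(im[170:390,220:450],None,fx=2.6,fy=2.6,interpolation=cv2.INTER_CUBIC)[:,:,::-1])
for n,p in dict(tipL=(.59,.2865,.266),tipR=(.59,.211,.266),bar=(.52,.251,.283)).items(): print(n,proj(s,p).round(1),((proj(s,p)-[220,170])*2.6).round())
z=.340
plan([((.52,.251,z),.4),((.58,.251,z),.4),((.638,.251,z),.4)])
E
```

```text
tipL [364.6 254.2] [376. 219.]
tipR [336.2 245.2] [302. 196.]
bar [361.3 228.1] [367. 151.]
now [0.5197 0.2503 0.3412] yaw 0.36 tilt 0.04 gap 0.0127 F [-0.2 -0.  -3.5] t 7.1
linear [0.0, -0.0, 0.01] turn [0.0001, 0.0, -0.0001]  0.03597122302158273
linear [0.4, -0.0, -0.0] turn [-0.0, 0.0, -0.0]  1.4388489208633093
linear [0.39, 0.0, -0.0] turn [-0.0, 0.0, -0.0]  1.4028776978417266
```

View pics/s3.png

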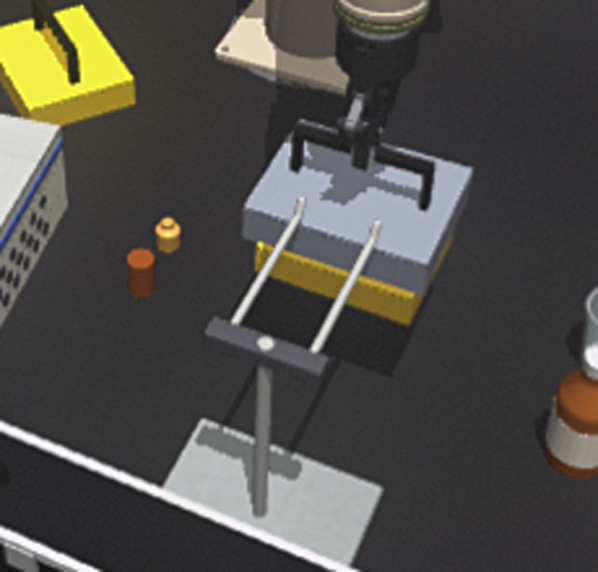

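Lid is lined up: prong tips at crop (301,202) and (377,226) lie between the posts, above the lid top and in front of the bar. Sliding on.

{"method": "drive_tool", "body": {
  "rows": [
    {"jaw": -1,"linear": [0.04,0,0.01],"turn": [0,0,0]},
    {"jaw": -1,"linear": [0.12,0,0.01],"turn": [0,0,0]},
    {"jaw": -1,"linear": [0.22,0,0.01],"turn": [0,0,0]},
    {"jaw": -1,"linear": [0.32,0,0.01],"turn": [0,0,0]},
    {"jaw": -1,"linear": [0.4,0,0.01],"turn": [0,0,0]}
  ]
}}

```text
time_s: 7.52
tool_pos: [0.5811, 0.2506, 0.3397]
eef_rot: [[1.0, 0.006, 0.0], [0.006, -1.0, -0.0], [0.0, 0.0, -1.0]]
contact_force: [-0.0, 0.3, -3.6]
finger_gap: 0.0126
```

{"method": "drive_tool", "body": {
  "rows": [
    {"jaw": -1,"linear": [0.1,0,0],"turn": [0,0,0]},
    {"jaw": -1,"linear": [0.2,0,0],"turn": [0,0,0]},
    {"jaw": -1,"linear": [0.3,0,0],"turn": [0,0,0]},
    {"jaw": -1,"linear": [0.36,0,0],"turn": [0,0,0]},
    {"jaw": -1,"linear": [0.39,0,0],"turn": [0,0,0]}
  ]
}}

```text
time_s: 7.93
tool_pos: [0.6397, 0.2508, 0.3392]
eef_rot: [[1.0, 0.005, -0.0], [0.005, -1.0, -0.0], [-0.0, 0.0, -1.0]]
contact_force: [-0.2, 0.2, -4.3]
finger_gap: 0.0129
```

{"method": "drive_tool", "body": {
  "rows": [
    {"jaw": -1,"linear": [0,0,0],"turn": [0,0,0]},
    {"jaw": -1,"linear": [0,0,0.03],"turn": [0,0,0]},
    {"jaw": -1,"linear": [0,0,0.06],"turn": [0,0,0]},
    {"jaw": -1,"linear": [0,0,0.09],"turn": [0,0,0]},
    {"jaw": -1,"linear": [0,0,0.12],"turn": [0,0,0]}
  ]
}}

```text
time_s: 8.35
tool_pos: [0.6376, 0.2521, 0.3212]
eef_rot: [[1.0, 0.007, -0.001], [0.007, -1.0, -0.0], [-0.001, 0.0, -1.0]]
contact_force: [-0.3, -0.1, -4.6]
finger_gap: 0.0126
```

{"method": "drive_tool", "body": {
  "rows": [
    {"jaw": -1,"linear": [0,0,0.01],"turn": [0,0,0]},
    {"jaw": -1,"linear": [0,0,0.02],"turn": [0,0,0]},
    {"jaw": -1,"linear": [0,0,0.02],"turn": [0,0,0]},
    {"jaw": -1,"linear": [0,0,0.02],"turn": [0,0,0]}
  ]
}}

```text
time_s: 8.68
tool_pos: [0.6381, 0.2522, 0.319]
eef_rot: [[1.0, 0.007, 0.0], [0.007, -1.0, 0.0], [0.0, -0.0, -1.0]]
contact_force: [-0.0, -0.8, -3.9]
finger_gap: 0.0126
```

{"method": "drive_tool", "body": {
  "rows": [
    {"jaw": -1,"linear": [0,0,0.01],"turn": [0,0,0]},
    {"jaw": -1,"linear": [0,0,0.01],"turn": [0,0,0]},
    {"jaw": -1,"linear": [0,0,0.01],"turn": [0,0,0]}
  ]
}}

```text
time_s: 8.93
tool_pos: [0.6382, 0.2521, 0.3175]
eef_rot: [[1.0, 0.007, 0.0], [0.007, -1.0, -0.0], [0.0, 0.0, -1.0]]
contact_force: [0.1, 0.3, -4.0]
finger_gap: 0.0128
```

{"method": "drive_tool", "body": {
  "rows": [
    {"jaw": -1,"linear": [0,0,0.01],"turn": [0,0,0]},
    {"jaw": -1,"linear": [0,0,0.01],"turn": [0,0,0]},
    {"jaw": -1,"linear": [0,0,0.01],"turn": [0,0,0]}
  ]
}}

```text
time_s: 9.18
tool_pos: [0.6383, 0.2521, 0.3167]
eef_rot: [[1.0, 0.007, 0.001], [0.007, -1.0, 0.0], [0.001, -0.0, -1.0]]
contact_force: [-2.0, -1.3, 1.8]
finger_gap: 0.0126
```

{"method": "drive_tool", "body": {
  "rows": [
    {"jaw": -1,"linear": [0,0,0.01],"turn": [0,0,0]},
    {"jaw": -1,"linear": [0,0,0.01],"turn": [0,0,0]},
    {"jaw": -1,"linear": [0,0,0.01],"turn": [0,0,0]}
  ]
}}

```text
time_s: 9.43
tool_pos: [0.6383, 0.2521, 0.3166]
eef_rot: [[1.0, 0.007, 0.002], [0.007, -1.0, 0.001], [0.002, -0.001, -1.0]]
contact_force: [-4.3, -1.4, 8.4]
finger_gap: 0.0128
```

Contact at the predicted height (0.3167). Relieve the push, open, check.

{"method": "drive_tool", "body": {
  "rows": [
    {"jaw": -1,"linear": [0,0,-0.01],"turn": [0,0,0]},
    {"jaw": -1,"linear": [0,0,-0.01],"turn": [0,0,0]},
    {"jaw": 0,"linear": [0,0,-0.01],"turn": [0,0,0]},
    {"jaw": 0.8,"linear": [0,0,-0.01],"turn": [0,0,0]},
    {"jaw": 1,"linear": [0,0,-0.01],"turn": [0,0,0]}
  ]
}}

```text
time_s: 9.85
tool_pos: [0.6382, 0.252, 0.3156]
eef_rot: [[1.0, 0.007, -0.0], [0.007, -1.0, -0.0], [-0.0, 0.0, -1.0]]
contact_force: [0.0, 0.0, 0.2]
finger_gap: 0.0483
```

{"method": "drive_tool", "body": {
  "rows": [
    {"jaw": 1,"linear": [0,0,0],"turn": [0,0,0]},
    {"jaw": 1,"linear": [0,0,0],"turn": [0,0,0]},
    {"jaw": 1,"linear": [0,0,0],"turn": [0,0,0]},
    {"jaw": 1,"linear": [0,0,0],"turn": [0,0,0]},
    {"jaw": 1,"linear": [0,0,0],"turn": [0,0,0]}
  ]
}}

```text
time_s: 10.27
tool_pos: [0.6382, 0.2521, 0.3159]
eef_rot: [[1.0, 0.007, 0.0], [0.007, -1.0, -0.0], [0.0, 0.0, -1.0]]
contact_force: [0.6, 0.4, 0.3]
finger_gap: 0.0855
```

{"method": "drive_tool", "body": {
  "rows": [
    {"jaw": 1,"linear": [0,0,-0.1],"turn": [0,0,0]},
    {"jaw": 1,"linear": [0,0,-0.25],"turn": [0,0,0]},
    {"jaw": 1,"linear": [0,0,-0.4],"turn": [0,0,0]},
    {"jaw": 1,"linear": [0,0,-0.55],"turn": [0,0,0]},
    {"jaw": 1,"linear": [0,0,-0.6],"turn": [0,0,0]}
  ]
}}

```text
time_s: 10.68
tool_pos: [0.6387, 0.2523, 0.4106]
eef_rot: [[1.0, 0.007, 0.006], [0.007, -1.0, 0.002], [0.006, -0.002, -1.0]]
contact_force: [-0.9, 0.4, 1.4]
finger_gap: 0.0851
```

```bash
python3 - <<'E'
from h import *
s=snap('scene'); im=s['img']
cv2.imwrite('pics/s4.png',cv2.resize(im[170:390,220:450],None,fx=2.6,fy=2.6,interpolation=cv2.INTER_CUBIC)[:,:,::-1])
t=snap('top'); cv2.imwrite('pics/t4.png',cv2.resize(t['img'][105:215,250:420],None,fx=4.5,fy=4.5,interpolation=cv2.INTER_CUBIC)[:,:,::-1])
im=t['img']; hsv=cv2.cvtColor(im,cv2.COLOR_RGB2HSV)
w=((hsv[...,2]>170)&(hsv[...,1]<40)).astype(np.uint8); w2=np.zeros_like(w); w2[108:215,305:412]=w[108:215,305:412]
n,l,st,c=cv2.connectedComponentsWithStats(w2); i=1+np.argmax(st[1:,4])
ys,xs=np.where(l==i); b=cv2.boxPoints(cv2.minAreaRect(np.c_[xs,ys].astype(np.float32)))
q=np.array([onz(t,*p,.13) for p in b]); print('bath mid',q.mean(0),[np.linalg.norm(q[k]-q[k-1]).round(3) for k in range(4)])
plan([])
E
```

```text
bath mid [ 0.60991073 -0.25407405  0.13      ] [np.float64(0.262), np.float64(0.265), np.float64(0.263), np.float64(0.261)]
now [0.6388 0.2523 0.4083] yaw 0.41 tilt 0.25 gap 0.0856 F [-0.6  0.6  0.2] t 10.78
```

View pics/s4.png

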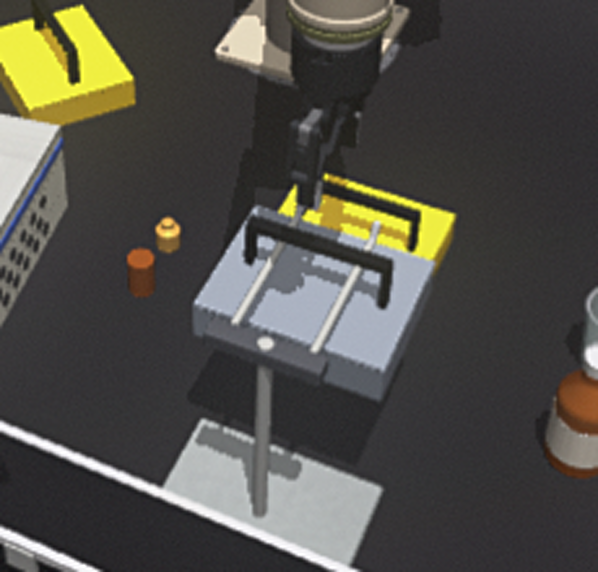

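View pics/t4.png

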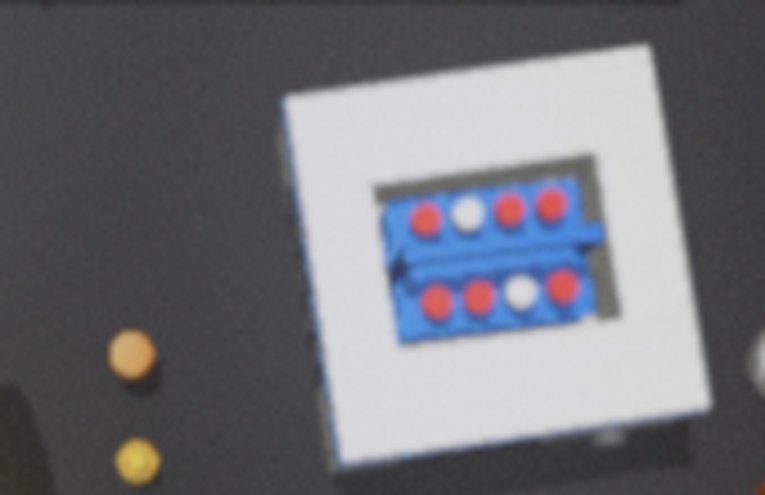

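The lid hangs across both prongs, level and let go. In the top crop the rack bar runs from (400,265) to (603,235).

```bash
python3 - <<'E'
from h import *
s=snap('top')
A=onz(s,250+401/4.5,105+265/4.5,.156);B=onz(s,250+603/4.5,105+235/4.5,.156);d=A-B
print(A,B,np.linalg.norm(d),(A+B)/2,np.degrees(np.arctan2(-d[0],d[1])))
m=(.61,-.252)
plan([((.635,.13,.40),2),((.63,0,.38),5),((.62,-.13,.33),8.5),((.612,-.252,.29),8.5)])
E
```

```text
[ 0.59479788 -0.18508211  0.156     ] [ 0.61578143 -0.32478506  0.156     ] 0.14127003838774727 [ 0.60528965 -0.25493359  0.156     ] 8.542038915745213
now [0.6384 0.2521 0.406 ] yaw 0.4 tilt 0.07 gap 0.0854 F [-0.3 -0.9 -1. ] t 10.83
linear [-0.03, 0.81, 0.04] turn [-0.0001, -0.0002, -0.0044]  2.919214901478199
linear [-0.06, 0.87, 0.13] turn [0.0, 0.0, -0.0084]  3.171593157576564
linear [-0.14, 0.86, 0.34] turn [0.0, 0.0, -0.0097]  3.3644152377237178
linear [-0.18, 0.79, 0.26] turn [0.0, 0.0, 0.0]  3.0609376114395404
```

{"method": "drive_tool", "body": {
  "rows": [
    {"jaw": 1,"linear": [-0.03,0.81,0.04],"turn": [0,0,-0.0044]},
    {"jaw": 1,"linear": [-0.03,0.81,0.04],"turn": [0,0,-0.0044]},
    {"jaw": 1,"linear": [-0.03,0.81,0.04],"turn": [0,0,-0.0044]},
    {"jaw": 1,"linear": [-0.03,0.81,0.04],"turn": [0,0,-0.0044]}
  ]
}}

```text
time_s: 11.17
tool_pos: [0.6341, 0.1239, 0.3966]
eef_rot: [[1.0, 0.029, -0.004], [0.029, -1.0, -0.004], [-0.004, 0.003, -1.0]]
contact_force: [0.7, -0.1, -0.3]
finger_gap: 0.0851
```

{"method": "drive_tool", "body": {
  "rows": [
    {"jaw": 1,"linear": [-0.06,0.87,0.13],"turn": [0,0,-0.0084]},
    {"jaw": 1,"linear": [-0.06,0.87,0.13],"turn": [0,0,-0.0084]},
    {"jaw": 1,"linear": [-0.06,0.87,0.13],"turn": [0,0,-0.0084]},
    {"jaw": 1,"linear": [-0.06,0.87,0.13],"turn": [0,0,-0.0084]}
  ]
}}

```text
time_s: 11.5
tool_pos: [0.6288, -0.0061, 0.3762]
eef_rot: [[0.997, 0.083, -0.006], [0.083, -0.997, -0.002], [-0.006, 0.002, -1.0]]
contact_force: [-0.3, 0.4, -0.5]
finger_gap: 0.0856
```

{"method": "drive_tool", "body": {
  "rows": [
    {"jaw": 1,"linear": [-0.14,0.86,0.34],"turn": [0,0,-0.0097]},
    {"jaw": 1,"linear": [-0.14,0.86,0.34],"turn": [0,0,-0.0097]},
    {"jaw": 1,"linear": [-0.14,0.86,0.34],"turn": [0,0,-0.0097]},
    {"jaw": 1,"linear": [-0.14,0.86,0.34],"turn": [0,0,-0.0097]}
  ]
}}

```text
time_s: 11.83
tool_pos: [0.6182, -0.1346, 0.324]
eef_rot: [[0.989, 0.145, -0.007], [0.145, -0.989, 0.0], [-0.007, -0.001, -1.0]]
contact_force: [-0.4, -0.7, 0.4]
finger_gap: 0.0853
```

{"method": "drive_tool", "body": {
  "rows": [
    {"jaw": 1,"linear": [-0.2,0.8,0.26],"turn": [0,0,0]},
    {"jaw": 1,"linear": [-0.2,0.8,0.26],"turn": [0,0,0]},
    {"jaw": 1,"linear": [-0.2,0.8,0.26],"turn": [0,0,0]},
    {"jaw": 1,"linear": [-0.2,0.8,0.26],"turn": [0,0,0]},
    {"jaw": 1,"linear": [-0.2,0.8,0.26],"turn": [0,0,0]}
  ]
}}

```text
time_s: 12.25
tool_pos: [0.6068, -0.2554, 0.2866]
eef_rot: [[0.99, 0.144, -0.005], [0.144, -0.99, 0.002], [-0.004, -0.003, -1.0]]
contact_force: [0.2, 0.3, -0.5]
finger_gap: 0.0854
```

```bash
python3 - <<'E'
from h import *
s=snap('wrist','w5.png')
for p in [(.5948,-.1851,.158),(.6158,-.3248,.158),(.6053,-.255,.158)]: print(proj(s,p).round(1))
plan([((.606,-.255,.209),8.5)])
E
```

```text
[277.5 121.9]
[278.5 309.5]
[278.  223.9]
now [ 0.6077 -0.2538  0.288 ] yaw 8.38 tilt 0.22 gap 0.0851 F [ 0.5 -0.7  0.1] t 12.3
linear [-0.01, 0.01, 0.53] turn [-0.0004, 0.0004, -0.0003]  1.9071534016995053
```

View pics/w5.png

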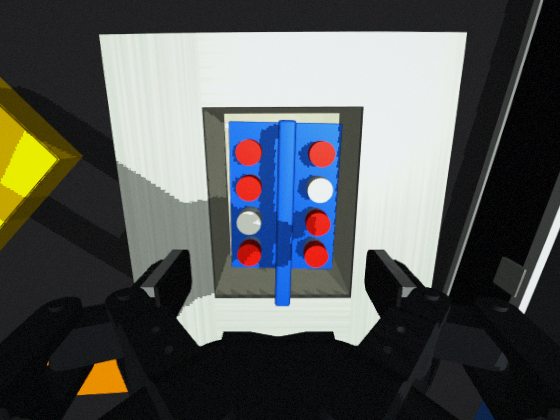

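The wrist view puts the bar at (288,121)–(283,305), a little to +x of my estimate, so I'll recompute from this closer view.

```bash
python3 - <<'E'
from h import *
s=snap('wrist')
A=onz(s,288,121,.158);B=onz(s,283,305,.158);d=A-B;m=(A+B)/2
y=np.degrees(np.arctan2(-d[0],d[1]));print(A,B,np.linalg.norm(d),m,y)
plan([((m[0],m[1],.209),y)],3)
E
```

```text
[ 0.60253509 -0.18189926  0.158     ] [ 0.62008478 -0.31957576  0.158     ] 0.13879052660062996 [ 0.61130994 -0.25073751  0.158     ] 7.264342706550553
now [ 0.6083 -0.2528  0.2892] yaw 8.47 tilt 0.13 gap 0.0853 F [-0.1 -0.9  1.5] t 12.35
linear [0.023, -0.01, 0.535] turn [-0.0003, 0.0002, 0.0034]  1.9265738412257543
```

{"method": "drive_tool", "body": {
  "rows": [
    {"jaw": 1,"linear": [0.02,-0.01,0.12],"turn": [0,0,0.0034]},
    {"jaw": 1,"linear": [0.02,-0.01,0.26],"turn": [0,0,0.0034]},
    {"jaw": 1,"linear": [0.02,-0.01,0.4],"turn": [0,0,0.0034]},
    {"jaw": 1,"linear": [0.02,-0.01,0.49],"turn": [0,0,0.0034]},
    {"jaw": 1,"linear": [0.02,-0.01,0.53],"turn": [0,0,0.0034]}
  ]
}}

```text
time_s: 12.77
tool_pos: [0.6108, -0.2494, 0.2083]
eef_rot: [[0.992, 0.129, -0.003], [0.129, -0.992, 0.002], [-0.003, -0.002, -1.0]]
contact_force: [0.5, 0.1, -0.6]
finger_gap: 0.0853
```

{"method": "drive_tool", "body": {
  "grip_force": 70,
  "rows": [
    {"jaw": 0,"linear": [0,0,0],"turn": [0,0,0]},
    {"jaw": -0.4,"linear": [0,0,0],"turn": [0,0,0]},
    {"jaw": -0.6,"linear": [0,0,0],"turn": [0,0,0]},
    {"jaw": -0.8,"linear": [0,0,0],"turn": [0,0,0]},
    {"jaw": -1,"linear": [0,0,0],"turn": [0,0,0]}
  ]
}}

```text
time_s: 13.18
tool_pos: [0.6118, -0.252, 0.2124]
eef_rot: [[0.992, 0.127, 0.002], [0.127, -0.992, -0.001], [0.002, 0.001, -1.0]]
contact_force: [0.5, -0.2, 0.7]
finger_gap: 0.0257
```

{"method": "drive_tool", "body": {
  "rows": [
    {"jaw": -1,"linear": [0,0,0],"turn": [0,0,0]},
    {"jaw": -1,"linear": [0,0,0],"turn": [0,0,0]},
    {"jaw": -1,"linear": [0,0,0],"turn": [0,0,0]},
    {"jaw": -1,"linear": [0,0,0],"turn": [0,0,0]},
    {"jaw": -1,"linear": [0,0,0],"turn": [0,0,0]}
  ]
}}

```text
time_s: 13.6
tool_pos: [0.6111, -0.2521, 0.2118]
eef_rot: [[0.992, 0.126, 0.0], [0.126, -0.992, -0.001], [0.0, 0.001, -1.0]]
contact_force: [-4.5, -0.7, 5.2]
finger_gap: 0.0105
```

{"method": "drive_tool", "body": {
  "rows": [
    {"jaw": -1,"linear": [0,0,-0.03],"turn": [0,0,0]},
    {"jaw": -1,"linear": [0,0,-0.07],"turn": [0,0,0]},
    {"jaw": -1,"linear": [0,0,-0.11],"turn": [0,0,0]},
    {"jaw": -1,"linear": [0,0,-0.16],"turn": [0,0,0]},
    {"jaw": -1,"linear": [0,0,-0.2],"turn": [0,0,0]}
  ]
}}

```text
time_s: 14.02
tool_pos: [0.6114, -0.2517, 0.2418]
eef_rot: [[0.992, 0.127, 0.0], [0.127, -0.992, -0.0], [0.0, 0.0, -1.0]]
contact_force: [-1.2, -0.4, -3.7]
finger_gap: 0.0101
```

{"method": "drive_tool", "body": {
  "rows": [
    {"jaw": -1,"linear": [0,0,-0.05],"turn": [0,0,0]},
    {"jaw": -1,"linear": [0,0,-0.12],"turn": [0,0,0]},
    {"jaw": -1,"linear": [0,0,-0.2],"turn": [0,0,0]},
    {"jaw": -1,"linear": [0,0,-0.28],"turn": [0,0,0]},
    {"jaw": -1,"linear": [0,0,-0.36],"turn": [0,0,0]}
  ]
}}

```text
time_s: 14.43
tool_pos: [0.6114, -0.2518, 0.2967]
eef_rot: [[0.992, 0.127, 0.001], [0.127, -0.992, -0.0], [0.001, 0.0, -1.0]]
contact_force: [0.1, 0.6, -3.6]
finger_gap: 0.0101
```

{"method": "drive_tool", "body": {
  "rows": [
    {"jaw": -1,"linear": [0,0,-0.08],"turn": [0,0,0]},
    {"jaw": -1,"linear": [0,0,-0.16],"turn": [0,0,0]},
    {"jaw": -1,"linear": [0,0,-0.24],"turn": [0,0,0]},
    {"jaw": -1,"linear": [0,0,-0.31],"turn": [0,0,0]},
    {"jaw": -1,"linear": [0,0,-0.36],"turn": [0,0,0]}
  ]
}}

```text
time_s: 14.85
tool_pos: [0.6115, -0.2519, 0.3509]
eef_rot: [[0.992, 0.127, 0.001], [0.127, -0.992, -0.001], [0.001, 0.001, -1.0]]
contact_force: [-0.0, -0.1, -3.7]
finger_gap: 0.0101
```

{"method": "drive_tool", "body": {
  "rows": [
    {"jaw": -1,"linear": [0,0,0],"turn": [0,0,0]},
    {"jaw": -1,"linear": [0,0,0],"turn": [0,0,0]},
    {"jaw": -1,"linear": [0,0,0],"turn": [0,0,0]},
    {"jaw": -1,"linear": [0,0,0],"turn": [0,0,0]},
    {"jaw": -1,"linear": [0,0,0],"turn": [0,0,0]}
  ]
}}

```text
time_s: 15.27
tool_pos: [0.6109, -0.2516, 0.3477]
eef_rot: [[0.992, 0.127, -0.002], [0.127, -0.992, 0.001], [-0.002, -0.001, -1.0]]
contact_force: [0.2, 0.0, -3.7]
finger_gap: 0.0102
```

{"method": "drive_tool", "body": {
  "rows": [
    {"jaw": -1,"linear": [0,0,0],"turn": [0,0,0]},
    {"jaw": -1,"linear": [0,0,0],"turn": [0,0,0]},
    {"jaw": -1,"linear": [0,0,0],"turn": [0,0,0]},
    {"jaw": -1,"linear": [0,0,0],"turn": [0,0,0]},
    {"jaw": -1,"linear": [0,0,0],"turn": [0,0,0]}
  ]
}}

```text
time_s: 15.68
tool_pos: [0.6112, -0.2517, 0.3489]
eef_rot: [[0.992, 0.127, 0.0], [0.127, -0.992, -0.0], [0.0, 0.0, -1.0]]
contact_force: [0.5, 0.4, -4.8]
finger_gap: 0.0102
```

```bash
python3 - <<'E'
from h import *
s=snap('scene','s6.png'); plan([])
E
```

```text
now [ 0.6112 -0.2517  0.3489] yaw 7.28 tilt 0.0 gap 0.0102 F [ 0.  -0.  -4.7] t 15.73
```

View pics/s6.png

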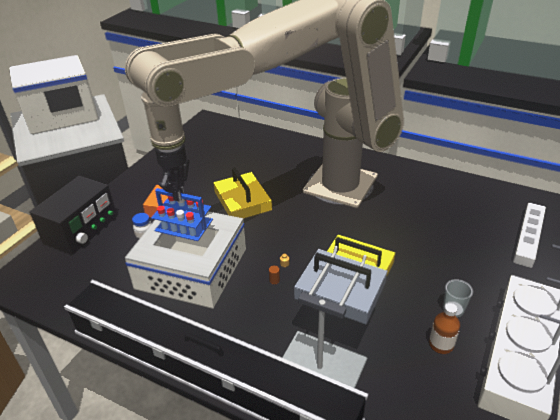

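The rack is held level above the well at about (180,215), and the lid hangs on the hanger at (345,280). The bystanders look unmoved. Handing in.

```bash
python3 -c "
from h import *
print(job_done()); plan([])"
```

```text
the job is handed in; nothing more can be done
None
the job is handed in; nothing more can be done
```

The lid is hanging by its bar on both hanger prongs, and the arm is holding the rack level above the well. I handed the job in at about 16 s of the 72 s allowed; no verdict was reported.

- **Lid:** I carried the steel lid straight from the bath to the hanger without setting it down. It touched the prongs at the height I had worked out. I let go there, and the later pictures show it hanging level and untouched, about 6 mm behind the middle of the resting place by my estimate.
- **Rack:** I took it by its bar with 70 N and lifted it 137 mm, so its underside is about 47 mm above the rim. That height comes from the arm's own lift reading, since I did not measure it separately in the pictures. At the last check the tool tilt read 0°, the grip opening was steady at 10 mm, and the load was about 4–5 N. That is slightly more than the rack's weight of about 3.5 N.
- **Other things on the bench:** they look unmoved in the last picture, but I did not measure them.
- **Disagreement:** the top and wrist views of the rack bar differed by about 6 mm and 1.3°. I used the closer wrist view, and the grasp held.

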